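# Set the cutter wheels out by size on the storage board

## Task

Lay the four loose cutter wheels on the storage board in order of diameter, one centred on each round rubber seat: the largest on the seat next to the upright post, then each smaller one in turn, so that the smallest is at the far end of the row. Leave all four lying flat and at rest on their seats.

Things in the scene. Friction and masses are not known exactly. Their poses are not given: they have to be found in the camera images.
- wheel_68: loose flat toothed cutter wheel, grey steel, 68 mm in diameter over the teeth, 10 mm thick, with a hole in its middle (do not grip in it); lies flat on the worktop at the start, in any yaw; origin: centre of its underside, z up
- wheel_60: loose flat toothed cutter wheel, darker grey steel, 60 mm in diameter over the teeth, 8 mm thick, with a hole in its middle (do not grip in it); lies flat on the worktop at the start, in any yaw; origin: centre of its underside, z up
- wheel_48: loose flat toothed cutter wheel, brass-coloured, 48 mm in diameter over the teeth, 9 mm thick, with a hole in its middle (do not grip in it); lies flat on the worktop at the start, in any yaw; origin: centre of its underside, z up
- wheel_36: loose flat toothed cutter wheel, plain steel, 36 mm in diameter over the teeth, 9 mm thick, with a hole in its middle (do not grip in it); lies flat on the worktop at the start, in any yaw; origin: centre of its underside, z up
- seat_a: fixed round black rubber seat, 42 mm across, 3 mm high, an end seat of a straight row seat_a, seat_b, seat_c, seat_d, 80 mm apart, along a plywood board (100 x 385 mm, 14 mm thick) on the worktop. Origin: centre of its underside, 14 mm above the worktop; a wheel rests on its top, 17 mm above the worktop
- seat_b: fixed round black rubber seat, 42 mm across, 3 mm high, an inner seat of a straight row seat_a, seat_b, seat_c, seat_d, 80 mm apart, along a plywood board (100 x 385 mm, 14 mm thick) on the worktop. Origin: centre of its underside, 14 mm above the worktop; a wheel rests on its top, 17 mm above the worktop
- seat_c: fixed round black rubber seat, 42 mm across, 3 mm high, an inner seat of a straight row seat_a, seat_b, seat_c, seat_d, 80 mm apart, along a plywood board (100 x 385 mm, 14 mm thick) on the worktop. Origin: centre of its underside, 14 mm above the worktop; a wheel rests on its top, 17 mm above the worktop
- seat_d: fixed round black rubber seat, 42 mm across, 3 mm high, an end seat of a straight row seat_a, seat_b, seat_c, seat_d, 80 mm apart, along a plywood board (100 x 385 mm, 14 mm thick) on the worktop. Origin: centre of its underside, 14 mm above the worktop; a wheel rests on its top, 17 mm above the worktop
- post: fixed upright steel post (11 mm stem, 16 mm head, 18 mm foot), 36 mm high, on the storage board, 58 mm beyond one of the end seats (seat_a or seat_d, either may be it) in the line of the row: it marks the head of the row. The other end has only a flat stud, 3 mm high. Origin: centre of the post's foot, on the board's top
Not all that is in view belongs to the job. What is shaped like the wheel_36 but pink or turquoise is not meant.

How it is judged:
By the outcome, as a careful person would: the job done as asked, in the order asked, and still so for the second after the job is handed in, with the robot touching nothing.
It also fails if it takes over 96 s, if anything falls off the work surface, if the arm or the gripper's body presses on something with over 40 N, if the wrist force passes 120 N, or if a joint passes its speed limit or range.

## Robot

A 7-joint arm with a two-finger parallel gripper is mounted at the origin on a cart in front of the work surface, level with it; the furniture and walls round the work are solid. World frame = base frame: x ahead of the robot, y to its left, z up, the work surface at z = 0. Lengths are in m, angles in rad, forces in N, time in s.
With the tool pointing down it reaches from about 0.425 to 0.875 m from the base axis. Payload 4.7 kg.
Tool frame: the origin (TCP) lies at the very end of the fingers, on their centre line; the grasp point (between the pads) lies 19 mm behind it; z points along the fingers, y is the line along which they close (so a half turn about z gives the same grasp; the last joint's range is limited). The gripper opens to 87 mm and grips with 3 to 60 N. Pads are 19 mm wide; open, the fingers measure 117 mm over their backs; the gripper's body (75 mm by 190 mm) begins 51 mm behind the grasp point.
Start: joints at [1.312, 0.321, -0.07, 1.45, 0.023, 1.371, -0.057], TCP at [0.175, -0.626, 0.223] pointing down, gripper open.
Joint ranges: [-2.86, 2.86], [-0.3, 2.09], [-1.38, 1.24], [0.06, 2.45], [-1.56, 4.7], [0.09, 2.05], [-2.69, 2.69]. Speed limits (rad/s): [2.57, 2.57, 3.14, 3.14, 3.14, 3.14, 3.14].

## Interface

Orientations are given as a rotation vector (axis times angle).
In Python, from bench import ctrl, vision gives the robot as it stands.
- The arm moves only by the tool jog_arm, never from a script. Its argument "increments" is a list of rows, each an object of numbers: "tx", "ty", "tz": the shift along the tool's x, y, z in mm; "wx", "wy", "wz": the turn, a rotation vector about the tool's x, y, z in rad; "gripper": the opening, from 0 (shut) to 1 (fully open). In form: [{"tx": .., "ty": .., "tz": .., "wx": .., "wy": .., "wz": .., "gripper": ..}, ...]. A call has exactly 5 rows; each row is the pose to reach, as a shift and turn from the pose commanded when the call began, along the tool's axes at that moment; what a row does not reach only later rows make up. A row lasts 1/12 s, in which the tool goes at most 41.7 mm and 7.16 degrees, less where a joint would pass 70% of its speed; a pose out of reach is approached as far as the arm can. A call with a gripper value outside its range is refused whole. The fingers move at their own pace and stop on an object; "grip_force" is the grip in N (left out, the last holds). Time passes only in rows, so rows that repeat a pose let the fingers close, or fill a call up. It gives the time, the measured TCP pose, the force, the opening and the grip force at its end, in the units of the state.
- ctrl.get_state(): the state, without advancing time (a new reading comes with each control period).
- vision.get_image(name): name is "scene" or "top"; returns a dict with "color" (384x512x3 uint8, blue, green, red), "fx", "fy", "cx", "cy" (pixels), "extrinsics" (4x4, takes a point from world to camera coordinates). Camera axes: x right, y down, z forward; pixel columns grow to the right and rows downward; lengths in m; the calibration is good to about 2 mm. A picture is of the moment at which its call begins. There is no depth.
- ctrl.close_job(): hands the job in; it is judged then, once.
Trained networks look in the newest picture that a camera, given by its name, has taken for a name from the list of things; names that differ only in an ending like _2 or _b are one class to them, and where a whole thing is asked for, a point or a joint stands for the part that bears it (a point fixed in the world has none). Each returns a list of dicts, best first, with "conf" (0 to 1); they miss things now and then, are a little off and sometimes report something else, mostly with a low value. They report only what shows in the picture. A call takes as long as a camera call. They do not tell look-alikes from the thing itself.
- vision.spot_in(camera, thing): "bbox" ([left, top, right, bottom] in pixels, round what is visible of it).
The state is a dict: "time": time; "joint_positions": joint angles; "qd": joint speeds; "joint_torque": joint torques, N m; "position": TCP position; "tool_rot": TCP orientation; "ft_force": force on the tool from outside, world axes, zero at the start; "torque": the same for the moment, N m; "grip_width": opening from 0.0 (shut) to 1.0 (fully open); "grip_force": force on a finger pad.
Only numpy, scipy, OpenCV 4.12 (cv2) and the standard library are available. Lean on these libraries where they do the work, as an engineer would, in place of code of your own. Each camera call takes 0.05 s, during which the arm holds its last target. There are 200 camera calls.

## Working session

There is one attempt and no reset: what is moved stays moved. The work goes in short steps, Python scripts to look and compute and a tool call to move; the robot and the scene stay as the last step left them, time stands still between calls to the robot, and variables do not carry over. Pictures are saved under pics/ and viewed, at most 14 in all, crops included, and the job is handed in when it is done.

Besides the shell and the picture viewer there is one more tool, called after ">>>" by a JSON object that holds its "api" and its "payload". jog_arm: Moves the arm, as the interface text tells. Its arguments: {"type":"object","properties":{"increments":{"type":"array"},"grip_force":{"type":"number"}},"required":["increments"]}

```bash
mkdir -p pics; python3 - <<'E'
from bench import ctrl, vision
import cv2,numpy as np
s=ctrl.get_state();print({k:np.round(s[k],3).tolist() for k in('time','position','tool_rot','grip_width','ft_force')})
for n in('scene','top'):
    im=vision.get_image(n);cv2.imwrite(f'pics/{n}0.png',im['color']);print(n,im['fx'],im['fy'],im['cx'],im['cy'],np.round(im['extrinsics'],4).tolist())
for t in('wheel_68','wheel_60','wheel_48','wheel_36','seat_a','post'):
    for c in('top','scene'):
        print(t,c,[(np.round(d['bbox'],1).tolist(),round(d['conf'],2)) for d in vision.spot_in(c,t)])
E
```

```text
{'time': 0.0, 'position': [0.175, -0.625, 0.221], 'tool_rot': [-3.111, -0.427, 0.001], 'grip_width': 0.996, 'ft_force': [0.227, 0.049, -0.128]}
scene 354.0212454697952 354.0212454697952 252.90169417365126 192.63161201337016 [[0.8719, -0.4895, 0.0087, -0.5019], [-0.3131, -0.5711, -0.7589, 0.1682], [0.3764, 0.659, -0.6512, 0.7258], [0.0, 0.0, 0.0, 1.0]]
top 351.72935106372677 351.72935106372677 257.5556721550135 187.78282819397523 [[0.0184, -0.9998, 0.0036, -0.0478], [-0.9847, -0.0187, -0.1731, 0.5521], [0.1732, -0.0004, -0.9849, 0.8061], [0.0, 0.0, 0.0, 1.0]]
wheel_68 top [([267.5, 225.3, 290.5, 250.3], 0.9), ([134.7, 228.0, 163.1, 256.0], 0.8), ([201.7, 222.0, 221.1, 244.1], 0.66), ([340.5, 232.0, 349.6, 249.9], 0.58), ([304.5, 221.3, 321.1, 237.8], 0.58), ([276.0, 151.8, 291.8, 164.1], 0.22)]
wheel_68 scene [([200.6, 217.7, 228.8, 236.7], 0.89), ([243.7, 313.0, 267.6, 327.0], 0.83), ([157.4, 150.5, 180.2, 166.4], 0.75), ([185.4, 179.3, 200.9, 191.8], 0.69), ([240.9, 273.6, 261.6, 291.8], 0.66), ([236.0, 243.5, 254.8, 256.7], 0.53)]
wheel_60 top [([267.5, 225.3, 290.5, 250.3], 0.9), 
[... 1050 characters left out ...]
, 232.0, 349.6, 249.9], 0.58), ([304.5, 221.3, 321.1, 237.8], 0.58), ([276.0, 151.8, 291.8, 164.1], 0.22)]
wheel_36 scene [([200.6, 217.7, 228.8, 236.7], 0.89), ([243.7, 313.0, 267.6, 327.0], 0.83), ([157.4, 150.5, 180.2, 166.4], 0.75), ([185.4, 179.3, 200.9, 191.8], 0.69), ([240.9, 273.6, 261.6, 291.8], 0.66), ([236.0, 243.5, 254.8, 256.7], 0.53)]
seat_a top [([181.7, 164.9, 197.8, 181.0], 0.72), ([245.7, 156.2, 260.0, 171.6], 0.63), ([214.5, 159.9, 227.9, 177.7], 0.6), ([275.2, 152.8, 290.4, 164.5], 0.59)]
seat_a scene [([286.6, 192.3, 303.3, 204.9], 0.56), ([227.2, 154.4, 240.9, 160.1], 0.4)]
post top [([301.8, 147.9, 311.0, 155.8], 0.63)]
post scene [([313.0, 199.2, 320.3, 213.1], 0.55)]
```

```bash
python3 - <<'E'
import cv2
a=cv2.imread('pics/top0.png')[130:280,110:370];cv2.imwrite('pics/tz.png',cv2.resize(a,None,fx=3,fy=3,interpolation=cv2.INTER_CUBIC))
E
```

```text
(no output)
```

View pics/scene0.png

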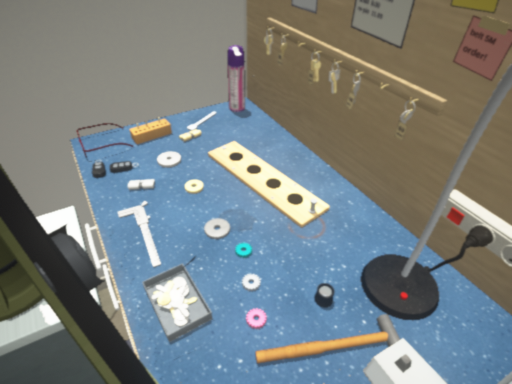

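View pics/tz.png

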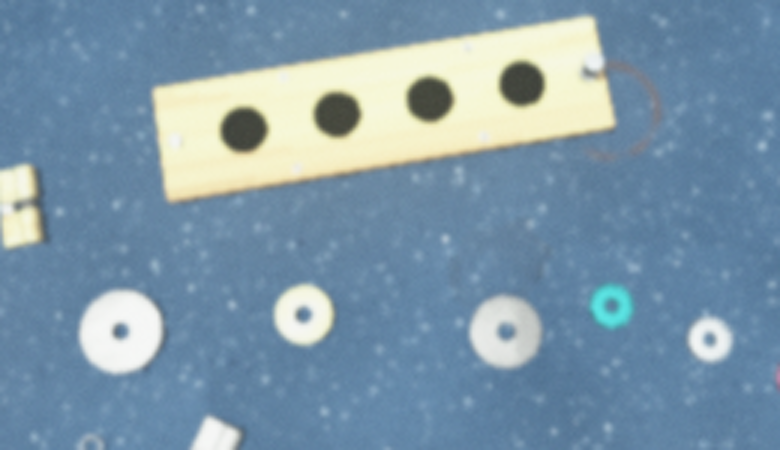

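The top view has the post at the right end of the row, so the right-most seat (crop 522,83) takes the largest wheel. The four wheels are at crop (121,332), (506,331), (304,315, brass) and (710,340). I'm ignoring the turquoise and pink rings.

```bash
cat > h.py <<'E'
from bench import ctrl, vision
import cv2,numpy as np
from scipy.spatial.transform import Rotation as R
def px2w(im,u,v,z):
    E=im['extrinsics'];d=E[:3,:3].T@[(u-im['cx'])/im['fx'],(v-im['cy'])/im['fy'],1];o=-E[:3,:3].T@E[:3,3]
    return (o+d*(z-o[2])/d[2])[:2]
def blob(im,u,v,z,dark=False,r=20):
    u0,v0=int(u)-r,int(v)-r;c=im['color'][v0:v0+2*r,u0:u0+2*r]
    m=cv2.resize(c,None,fx=8,fy=8,interpolation=cv2.INTER_CUBIC)
    m=m.max(2) if dark else m[:,:,2]
    _,b=cv2.threshold(m,0,255,cv2.THRESH_OTSU+(cv2.THRESH_BINARY_INV if dark else 0))
    cs,_=cv2.findContours(b,cv2.RETR_EXTERNAL,cv2.CHAIN_APPROX_NONE)
    k=max((x for x in cs if len(x)>20 and cv2.pointPolygonTest(x,(8.*r,8.*r),True)>-16),key=cv2.contourArea)
    p=np.array([px2w(im,(x+.5)/8-.5+u0,(y+.5)/8-.5+v0,z) for x,y in k[:,0]])
    (x,y),rad=cv2.minEnclosingCircle((p*1000).astype(np.float32))
    return np.round([x,y,2*rad],1), np.round((p.max(0)+p.min(0))*500,1)
W={'68':(121,332,.010),'60':(506,331,.008),'48':(304,315,.009),'36':(710,340,.009)}
S={'s1':(522,83),'s2':(430,99),'s3':(337,114),'s4':(244,129)}
def rel(x,y,z,yaw):
    "row to reach world mm x,y,z with tool y along yaw (deg)"
    s=ctrl.get_state();T=R.from_rotvec(s['tool_rot']);c,n=np.cos(np.radians(yaw)),np.sin(np.radians(yaw))
    Y=np.array([c,n,0]);Z=np.array([0,0,-1.]);
    t=T.inv().apply(np.array([x,y,z])-1000*np.array(s['position']))
    out=[]
    for sg in(1,-1):
        G=R.from_matrix(np.c_[np.cross(sg*Y,Z),sg*Y,Z]);out.append((T.inv()*G).as_rotvec().round(3).tolist())
    print('t',t.round(1).tolist(),'w',out)
E
python3 - <<'E'
from h import *
im=vision.get_image('top')
for n,(a,b,z) in W.items(): print(n,*blob(im,110+a/3,130+b/3,z))
for n,(a,b) in S.items(): print(n,*blob(im,110+a/3,130+b/3,.017,True,10))
sc=vision.get_image('scene')
print('lamp',px2w(sc,402,285,.02),'cup',px2w(sc,325,300,0),'post',px2w(im,110+595/3,130+65/3,.05))
for n,(u,v,z) in {'68':(169,159,.01),'60':(216.5,228.5,.008),'48':(194,186,.009),'36':(251,282.5,.009)}.items(): print('sc',n,*blob(sc,u,v,z))
for s in((295,198.5),(273,184),(254,170),(236,157)):print('sc',*blob(sc,*s,.017,True,10))
E
```

```text
68 [423.5 226.3  68.7] [423.3 226.5]
60 [429.2 -90.5  60. ] [429.4 -90.3]
48 [440.2  76.   50.7] [440.3  76.6]
36 [ 426.3 -259.5   37.7] [ 426.3 -259.8]
s1 [ 638.4 -102.7   39.2] [ 638.5 -102.6]
s2 [623.4 -24.3  39.4] [623.5 -24.5]
s3 [608.8  54.   39.3] [608.6  53.9]
s4 [593.9 132.4  39.4] [594.  132.3]
lamp [ 0.6748313  -0.41785753] cup [ 0.53268785 -0.36252011] post [ 0.64554781 -0.16119175]
sc 68 [421.9 227.1  73.4] [422.4 227. ]
sc 60 [427.  -89.3  62.9] [428.3 -89.4]
sc 48 [438.3  76.5  55.6] [438.9  76.7]
sc 36 [ 425.8 -258.9   39.7] [ 425.9 -259.2]
sc [ 637.8 -103.3   40.1] [ 637.6 -103. ]
sc [622.4 -24.7  39.9] [622.5 -24.4]
sc [607.8  54.1  39.6] [607.3  54.1]
sc [592.3 132.3  40. ] [592.7 132.3]
```

```bash
python3 -c "
from h import *
rel(426,-259.3,80,10.7)"
```

```text
t [340.4, -285.6, 142.6] w [[0.0, 0.0, -1.485], [0.0, -0.0, 1.657]]
```

View pics/top0.png

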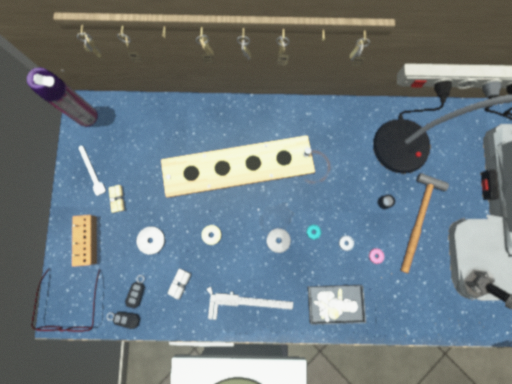

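```bash
python3 -c "
from h import *
rel(200,-410,230,-30)
for c in ('top','scene'):
  im=vision.get_image(c);E=im['extrinsics']
  for P in ([.175,-.625,.221],[.175,-.625,.35],[.43,-.26,.1]):
    q=E[:3,:3]@P+E[:3,3];print(c,im['fx']*q[0]/q[2]+im['cx'],im['fy']*q[1]/q[2]+im['cy'])
  print([px2w(im,*p,.1) for p in ([(450,225),(452,295),(490,285)] if c=='top' else [(365,365),(400,345),(403,362)])])
"
```

```text
t [82.2, -201.3, -7.4] w [[0.0, 0.0, -0.774], [0.0, -0.0, 2.367]]
top 587.7908268809219 388.5354412410593
top 673.4244334750458 424.42173127599574
top 356.678001822101 240.0654640983235
[array([ 0.46731989, -0.47043947]), array([ 0.31591006, -0.46321164]), array([ 0.33842858, -0.54778004])]
scene 190.63955515036795 646.8559535747888
scene 158.80501935126244 669.9041755161503
scene 253.5187672527807 250.3651217931545
[array([ 0.46504574, -0.51591801]), array([ 0.5299877 , -0.51924894]), array([ 0.51491164, -0.53892433])]
```

>>> {"api": "jog_arm", "payload": {"increments": [{"tx":82,"ty":-201,"tz":-10,"wz":-0.62,"gripper":1},{"tx":82,"ty":-201,"tz":-10,"wz":-0.62,"gripper":1},{"tx":82,"ty":-201,"tz":-10,"wz":-0.62,"gripper":1},{"tx":82,"ty":-201,"tz":-10,"wz":-0.62,"gripper":1},{"tx":82,"ty":-201,"tz":-10,"wz":-0.62,"gripper":1}], "grip_force": 20}}

```text
validation failed for argument at $.in...
```

```bash
python3 -c "
from h import *
rel(426,-259.3,80,10.7);s=ctrl.get_state();print(s['time'],s['position'])"
```

```text
t [340.4, -285.5, 142.5] w [[0.0, 0.0, -1.485], [0.0, -0.0, 1.657]]
0.9 [ 0.17509681 -0.62599618  0.22258705]
```

>>> {"api": "jog_arm", "payload": {"increments": [{"tx":82,"ty":-201,"tz":-10,"wx":0,"wy":0,"wz":-0.62,"gripper":1},{"tx":82,"ty":-201,"tz":-10,"wx":0,"wy":0,"wz":-0.62,"gripper":1},{"tx":82,"ty":-201,"tz":-10,"wx":0,"wy":0,"wz":-0.62,"gripper":1},{"tx":82,"ty":-201,"tz":-10,"wx":0,"wy":0,"wz":-0.62,"gripper":1},{"tx":82,"ty":-201,"tz":-10,"wx":0,"wy":0,"wz":-0.62,"gripper":1}], "grip_force": 20}}

```text
time: 1.32
position: [0.199, -0.4173, 0.232]
tool_rot: [2.83, 1.365, -0.0]
ft_force: [0.6, 0.5, 0.6]
grip_width: 0.997
grip_force: 0.0
```

```bash
python3 -c "
from h import *
rel(426,-259.3,60,10.7)
c,n=np.cos(np.radians(10.7)),np.sin(np.radians(10.7));A=np.array([[-n,c],[c,n]])
print((A@[220,155]).round(1))
"
```

```text
t [265.0, 79.3, 172.0] w [[-0.0, 0.0, -0.859], [0.0, 0.0, 2.283]]
[111.5 245. ]
```

>>> {"api": "jog_arm", "payload": {"increments": [{"tx":180,"ty":54,"tz":60,"wx":0,"wy":0,"wz":-0.6,"gripper":1},{"tx":180,"ty":54,"tz":60,"wx":0,"wy":0,"wz":-0.6,"gripper":1},{"tx":180,"ty":54,"tz":60,"wx":0,"wy":0,"wz":-0.6,"gripper":1},{"tx":180,"ty":54,"tz":60,"wx":0,"wy":0,"wz":-0.6,"gripper":1},{"tx":180,"ty":54,"tz":60,"wx":0,"wy":0,"wz":-0.6,"gripper":1}]}}

```text
time: 1.73
position: [0.3563, -0.3101, 0.1718]
tool_rot: [2.296, 2.143, 0.001]
ft_force: [-0.5, -0.9, -0.3]
grip_width: 1.004
grip_force: 0.0
```

```bash
python3 -c "
from h import *
rel(426,-259.3,40,10.7)"
```

```text
t [55.5, 65.9, 131.8] w [[0.001, 0.0, -0.256], [0.0, -0.002, 2.886]]
```

>>> {"api": "jog_arm", "payload": {"increments": [{"tx":55.5,"ty":66,"tz":132,"wx":0,"wy":0,"wz":-0.256,"gripper":1},{"tx":55.5,"ty":66,"tz":132,"wx":0,"wy":0,"wz":-0.256,"gripper":1},{"tx":55.5,"ty":66,"tz":132,"wx":0,"wy":0,"wz":-0.256,"gripper":1},{"tx":55.5,"ty":66,"tz":132,"wx":0,"wy":0,"wz":-0.256,"gripper":1},{"tx":55.5,"ty":66,"tz":132,"wx":0,"wy":0,"wz":-0.256,"gripper":1}]}}

```text
time: 2.15
position: [0.4234, -0.2571, 0.035]
tool_rot: [-2.003, -2.409, -0.004]
ft_force: [-1.4, 0.5, -1.1]
grip_width: 1.0
grip_force: 0.0
```

```bash
python3 -c "
from h import *
rel(426,-259.3,3,10.7)
im=vision.get_image('top')
cv2.imwrite('pics/a.png',cv2.resize(im['color'][180:300,290:420],None,fx=4,fy=4,interpolation=2))"
```

```text
t [-2.9, 2.2, 32.0] w [[-0.004, -0.008, -0.003], [-0.013, 0.006, 3.138]]
```

View pics/a.png

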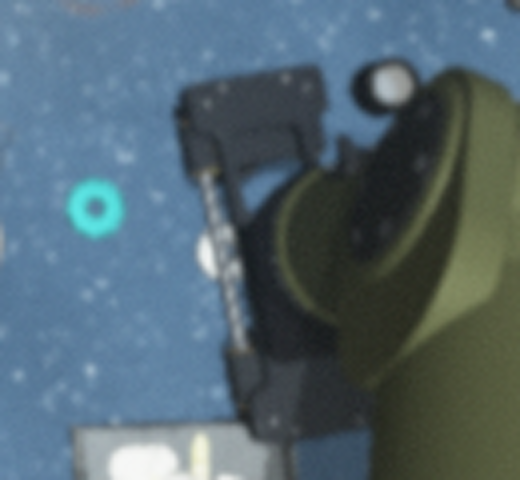

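>>> {"api": "jog_arm", "payload": {"increments": [{"tx":0,"ty":0,"tz":20,"wx":0,"wy":0,"wz":0,"gripper":1},{"tx":0,"ty":0,"tz":20,"wx":0,"wy":0,"wz":0,"gripper":1},{"tx":0,"ty":0,"tz":20,"wx":0,"wy":0,"wz":0,"gripper":1},{"tx":0,"ty":0,"tz":20,"wx":0,"wy":0,"wz":0,"gripper":1},{"tx":0,"ty":0,"tz":20,"wx":0,"wy":0,"wz":0,"gripper":1}]}}

```text
time: 2.62
position: [0.4245, -0.2639, 0.0218]
tool_rot: [2.015, 2.407, -0.001]
ft_force: [0.0, -0.3, 0.8]
grip_width: 1.0
grip_force: 0.0
```

```bash
python3 -c "
from h import *
rel(426,-259.3,3,10.7);print(ctrl.get_state()['position'])"
```

```text
t [4.4, 2.2, 18.8] w [[0.001, 0.002, -0.01], [0.004, -0.002, 3.132]]
[ 0.42454436 -0.26394719  0.02179537]
```

>>> {"api": "jog_arm", "payload": {"increments": [{"tx":4,"ty":2,"tz":18,"wx":0,"wy":0,"wz":-0.005,"gripper":1},{"tx":4,"ty":2,"tz":18,"wx":0,"wy":0,"wz":-0.005,"gripper":1},{"tx":4,"ty":2,"tz":18,"wx":0,"wy":0,"wz":-0.005,"gripper":1},{"tx":4,"ty":2,"tz":18,"wx":0,"wy":0,"wz":-0.005,"gripper":0.6},{"tx":4,"ty":2,"tz":18,"wx":0,"wy":0,"wz":-0.005,"gripper":0.3}]}}

```text
time: 3.03
position: [0.4257, -0.2591, 0.0031]
tool_rot: [2.009, 2.414, -0.0]
ft_force: [0.2, 0.7, 0.0]
grip_width: 0.923
grip_force: 0.0
```

>>> {"api": "jog_arm", "payload": {"increments": [{"tx":0,"ty":0,"tz":0,"wx":0,"wy":0,"wz":0,"gripper":0.2},{"tx":0,"ty":0,"tz":0,"wx":0,"wy":0,"wz":0,"gripper":0.2},{"tx":0,"ty":0,"tz":0,"wx":0,"wy":0,"wz":0,"gripper":0.2},{"tx":0,"ty":0,"tz":0,"wx":0,"wy":0,"wz":0,"gripper":0.2},{"tx":0,"ty":0,"tz":0,"wx":0,"wy":0,"wz":0,"gripper":0.2}]}}

```text
time: 3.45
position: [0.4252, -0.2585, 0.0022]
tool_rot: [2.009, 2.415, -0.0]
ft_force: [0.2, -0.1, -0.3]
grip_width: 0.554
grip_force: 0.0
```

```bash
python3 -c "
from h import *
rel(594,132.3,80,10.7);print(ctrl.get_state()['position'])"
```

```text
t [353.5, 237.1, -77.8] w [[-0.0, 0.0, -0.004], [0.0, 0.0, 3.138]]
[ 0.42523905 -0.25848981  0.00220481]
```

>>> {"api": "jog_arm", "payload": {"increments": [{"tx":0,"ty":0,"tz":0,"wx":0,"wy":0,"wz":0,"gripper":0.2},{"tx":0,"ty":0,"tz":0,"wx":0,"wy":0,"wz":0,"gripper":0.2},{"tx":0,"ty":0,"tz":0,"wx":0,"wy":0,"wz":0,"gripper":0.2},{"tx":0,"ty":0,"tz":0,"wx":0,"wy":0,"wz":0,"gripper":0.2},{"tx":0,"ty":0,"tz":0,"wx":0,"wy":0,"wz":0,"gripper":0.2}]}}

```text
time: 3.87
position: [0.4252, -0.2584, 0.0021]
tool_rot: [-2.009, -2.415, 0.0]
ft_force: [-1.0, -0.2, -1.1]
grip_width: 0.405
grip_force: 20.0
```

>>> {"api": "jog_arm", "payload": {"increments": [{"tx":0,"ty":0,"tz":-30,"wx":0,"wy":0,"wz":0,"gripper":0.2},{"tx":0,"ty":0,"tz":-70,"wx":0,"wy":0,"wz":0,"gripper":0.2},{"tx":40,"ty":30,"tz":-80,"wx":0,"wy":0,"wz":0,"gripper":0.2},{"tx":72,"ty":52,"tz":-80,"wx":0,"wy":0,"wz":0,"gripper":0.2},{"tx":104,"ty":74,"tz":-80,"wx":0,"wy":0,"wz":0,"gripper":0.2}]}}

```text
time: 4.28
position: [0.4789, -0.1457, 0.0837]
tool_rot: [2.011, 2.409, 0.001]
ft_force: [0.9, -0.4, -0.8]
grip_width: 0.4
grip_force: 20.0
```

```bash
python3 -c "
from h import *
rel(594,132.3,80,10.7);print(ctrl.get_state()['position'])"
```

```text
t [253.0, 163.0, 3.5] w [[0.003, 0.002, -0.007], [0.004, -0.004, 3.135]]
[ 0.47892173 -0.14574056  0.08370615]
```

>>> {"api": "jog_arm", "payload": {"increments": [{"tx":34,"ty":22,"tz":3,"wx":0,"wy":0,"wz":0,"gripper":0.2},{"tx":68,"ty":44,"tz":3,"wx":0,"wy":0,"wz":0,"gripper":0.2},{"tx":102,"ty":66,"tz":3,"wx":0,"wy":0,"wz":0,"gripper":0.2},{"tx":136,"ty":88,"tz":3,"wx":0,"wy":0,"wz":0,"gripper":0.2},{"tx":170,"ty":110,"tz":3,"wx":0,"wy":0,"wz":0,"gripper":0.2}]}}

```text
time: 4.7
position: [0.5552, 0.0429, 0.079]
tool_rot: [2.009, 2.414, -0.001]
ft_force: [0.0, -0.1, -1.4]
grip_width: 0.407
grip_force: 20.0
```

>>> {"api": "jog_arm", "payload": {"increments": [{"tx":31,"ty":20,"tz":0,"wx":0,"wy":0,"wz":0,"gripper":0.2},{"tx":60,"ty":39,"tz":0,"wx":0,"wy":0,"wz":0,"gripper":0.2},{"tx":83,"ty":53,"tz":20,"wx":0,"wy":0,"wz":0,"gripper":0.2},{"tx":83,"ty":53,"tz":40,"wx":0,"wy":0,"wz":0,"gripper":0.2},{"tx":83,"ty":53,"tz":40,"wx":0,"wy":0,"wz":0,"gripper":0.2}]}}

```text
time: 5.12
position: [0.5887, 0.1343, 0.0351]
tool_rot: [-2.001, -2.415, 0.007]
ft_force: [-1.8, -1.0, -0.9]
grip_width: 0.405
grip_force: 20.0
```

>>> {"api": "jog_arm", "payload": {"increments": [{"tx":0,"ty":0,"tz":0,"wx":0,"wy":0,"wz":0,"gripper":0.2},{"tx":0,"ty":0,"tz":0,"wx":0,"wy":0,"wz":0,"gripper":0.2},{"tx":0,"ty":0,"tz":0,"wx":0,"wy":0,"wz":0,"gripper":0.2},{"tx":0,"ty":0,"tz":0,"wx":0,"wy":0,"wz":0,"gripper":0.2},{"tx":0,"ty":0,"tz":0,"wx":0,"wy":0,"wz":0,"gripper":0.2}]}}

```text
time: 5.53
position: [0.5926, 0.1316, 0.0402]
tool_rot: [2.01, 2.412, 0.001]
ft_force: [0.4, 0.3, -1.4]
grip_width: 0.402
grip_force: 20.0
```

```bash
python3 -c "
from h import *
rel(594,132.3,19.5,10.7);print(ctrl.get_state()['position'])
im=vision.get_image('scene')
cv2.imwrite('pics/b.png',cv2.resize(im['color'][60:260,100:350],None,fx=3,fy=3,interpolation=2))"
```

```text
t [0.4, 1.5, 20.7] w [[0.002, 0.001, -0.005], [0.001, -0.003, 3.136]]
[0.59259806 0.13161933 0.04019847]
```

View pics/b.png

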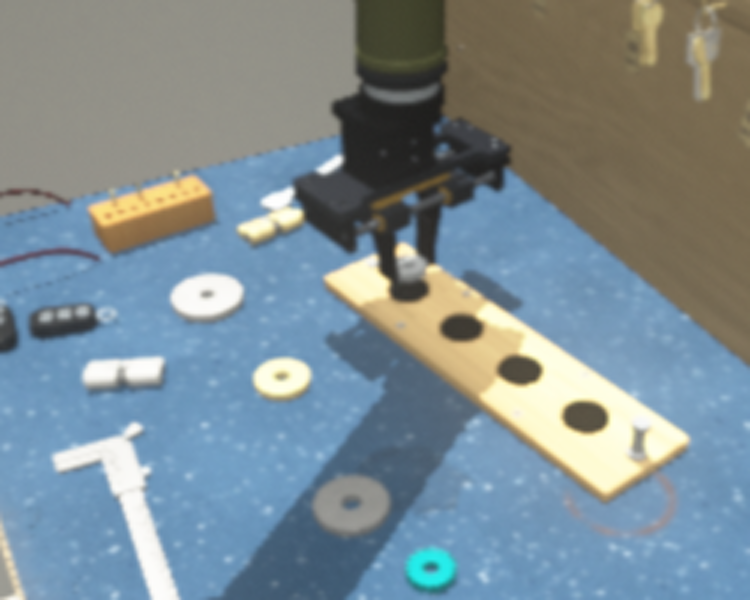

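The small wheel is held flat above the far seat (crop 408,268). I'm lowering and releasing it.

>>> {"api": "jog_arm", "payload": {"increments": [{"tx":0.4,"ty":1.5,"tz":8,"wx":0,"wy":0,"wz":0,"gripper":0.2},{"tx":0.4,"ty":1.5,"tz":15,"wx":0,"wy":0,"wz":0,"gripper":0.2},{"tx":0.4,"ty":1.5,"tz":20.5,"wx":0,"wy":0,"wz":0,"gripper":0.2},{"tx":0.4,"ty":1.5,"tz":20.5,"wx":0,"wy":0,"wz":0,"gripper":0.2},{"tx":0.4,"ty":1.5,"tz":20.5,"wx":0,"wy":0,"wz":0,"gripper":0.2}]}}

```text
time: 6.0
position: [0.593, 0.1331, 0.0179]
tool_rot: [-2.009, -2.415, 0.001]
ft_force: [0.1, -0.3, 0.0]
grip_width: 0.406
grip_force: 20.0
```

>>> {"api": "jog_arm", "payload": {"increments": [{"tx":0,"ty":0,"tz":0,"wx":0,"wy":0,"wz":0,"gripper":0.2},{"tx":0,"ty":0,"tz":0,"wx":0,"wy":0,"wz":0,"gripper":0.7},{"tx":0,"ty":0,"tz":0,"wx":0,"wy":0,"wz":0,"gripper":0.7},{"tx":0,"ty":0,"tz":0,"wx":0,"wy":0,"wz":0,"gripper":0.7},{"tx":0,"ty":0,"tz":0,"wx":0,"wy":0,"wz":0,"gripper":0.7}]}}

```text
time: 6.42
position: [0.5933, 0.1333, 0.0186]
tool_rot: [2.009, 2.415, 0.0]
ft_force: [-0.6, 1.0, 0.9]
grip_width: 0.62
grip_force: 0.0
```

```bash
python3 -c "
from h import *
rel(440,76.4,80,10.7);print(ctrl.get_state()['position'])"
```

```text
t [-28.0, -161.1, -61.4] w [[0.0, 0.0, -0.004], [0.0, -0.0, 3.138]]
[0.59331671 0.13326712 0.0186305 ]
```

>>> {"api": "jog_arm", "payload": {"increments": [{"tx":0,"ty":0,"tz":-20,"wx":0,"wy":0,"wz":0,"gripper":0.8},{"tx":0,"ty":0,"tz":-55,"wx":0,"wy":0,"wz":0,"gripper":1},{"tx":-7,"ty":-40,"tz":-60,"wx":0,"wy":0,"wz":0,"gripper":1},{"tx":-14,"ty":-80,"tz":-60,"wx":0,"wy":0,"wz":0,"gripper":1},{"tx":-21,"ty":-120,"tz":-60,"wx":0,"wy":0,"wz":0,"gripper":1}]}}

```text
time: 6.83
position: [0.4785, 0.0909, 0.0791]
tool_rot: [2.008, 2.415, 0.002]
ft_force: [-0.1, -0.6, 1.4]
grip_width: 0.964
grip_force: 0.0
```

>>> {"api": "jog_arm", "payload": {"increments": [{"tx":-7,"ty":-41,"tz":0,"wx":0,"wy":0,"wz":0,"gripper":1},{"tx":-7,"ty":-41,"tz":35,"wx":0,"wy":0,"wz":0,"gripper":1},{"tx":-7,"ty":-41,"tz":50,"wx":0,"wy":0,"wz":0,"gripper":1},{"tx":-7,"ty":-41,"tz":50,"wx":0,"wy":0,"wz":0,"gripper":1},{"tx":-7,"ty":-41,"tz":50,"wx":0,"wy":0,"wz":0,"gripper":1}]}}

```text
time: 7.25
position: [0.4397, 0.0765, 0.0287]
tool_rot: [-2.008, -2.415, 0.001]
ft_force: [0.6, 0.7, 0.2]
grip_width: 1.001
grip_force: 0.0
```

>>> {"api": "jog_arm", "payload": {"increments": [{"tx":0,"ty":0,"tz":0,"wx":0,"wy":0,"wz":0,"gripper":1},{"tx":0,"ty":0,"tz":0,"wx":0,"wy":0,"wz":0,"gripper":1},{"tx":0,"ty":0,"tz":0,"wx":0,"wy":0,"wz":0,"gripper":1},{"tx":0,"ty":0,"tz":0,"wx":0,"wy":0,"wz":0,"gripper":1},{"tx":0,"ty":0,"tz":0,"wx":0,"wy":0,"wz":0,"gripper":1}]}}

```text
time: 7.67
position: [0.4403, 0.0767, 0.0286]
tool_rot: [-2.009, -2.415, -0.0]
ft_force: [0.0, 0.2, -0.2]
grip_width: 0.999
grip_force: 0.0
```

```bash
python3 -c "
from h import *
rel(440,76.4,2.5,10.7);print(ctrl.get_state()['position'])
im=vision.get_image('top')
cv2.imwrite('pics/c.png',cv2.resize(im['color'][130:280,110:370],None,fx=3,fy=3,interpolation=2))"
```

```text
t [-0.2, -0.4, 26.1] w [[-0.0, -0.001, -0.004], [-0.001, 0.0, 3.138]]
[0.44031302 0.07666281 0.0286306 ]
```

View pics/c.png

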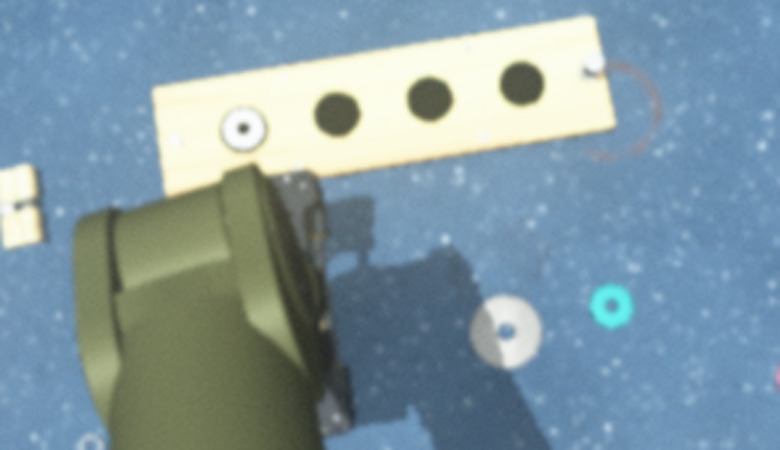

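Wheel_36 sits centred on the far seat (crop 243,128). Brass wheel next.

>>> {"api": "jog_arm", "payload": {"increments": [{"tx":0,"ty":0,"tz":26,"wx":0,"wy":0,"wz":0,"gripper":1},{"tx":0,"ty":0,"tz":26,"wx":0,"wy":0,"wz":0,"gripper":0.4},{"tx":0,"ty":0,"tz":26,"wx":0,"wy":0,"wz":0,"gripper":0.4},{"tx":0,"ty":0,"tz":26,"wx":0,"wy":0,"wz":0,"gripper":0.4},{"tx":0,"ty":0,"tz":26,"wx":0,"wy":0,"wz":0,"gripper":0.4}]}}

```text
time: 8.13
position: [0.44, 0.0764, 0.0031]
tool_rot: [2.009, 2.415, -0.0]
ft_force: [0.2, -0.1, 0.4]
grip_width: 0.78
grip_force: 0.0
```

>>> {"api": "jog_arm", "payload": {"increments": [{"tx":0,"ty":0,"tz":0,"wx":0,"wy":0,"wz":0,"gripper":0.4},{"tx":0,"ty":0,"tz":0,"wx":0,"wy":0,"wz":0,"gripper":0.4},{"tx":0,"ty":0,"tz":0,"wx":0,"wy":0,"wz":0,"gripper":0.4},{"tx":0,"ty":0,"tz":0,"wx":0,"wy":0,"wz":0,"gripper":0.4},{"tx":0,"ty":0,"tz":0,"wx":0,"wy":0,"wz":0,"gripper":0.4}]}}

```text
time: 8.55
position: [0.4402, 0.0763, 0.0029]
tool_rot: [2.009, 2.415, -0.0]
ft_force: [-1.2, -0.7, 2.8]
grip_width: 0.533
grip_force: 20.0
```

```bash
python3 -c "
from h import *
rel(608.7,54,40,10.7);print(ctrl.get_state()['position'])"
```

```text
t [-52.6, 161.7, -37.1] w [[0.0, 0.0, -0.004], [0.001, -0.0, 3.138]]
[0.44016707 0.07625096 0.00286604]
```

>>> {"api": "jog_arm", "payload": {"increments": [{"tx":0,"ty":0,"tz":-30,"wx":0,"wy":0,"wz":0,"gripper":0.4},{"tx":0,"ty":0,"tz":-65,"wx":0,"wy":0,"wz":0,"gripper":0.4},{"tx":-11,"ty":34,"tz":-70,"wx":0,"wy":0,"wz":0,"gripper":0.4},{"tx":-22,"ty":68,"tz":-70,"wx":0,"wy":0,"wz":0,"gripper":0.4},{"tx":-33,"ty":102,"tz":-70,"wx":0,"wy":0,"wz":0,"gripper":0.4}]}}

```text
time: 8.97
position: [0.5488, 0.0613, 0.0748]
tool_rot: [2.007, 2.41, 0.001]
ft_force: [1.3, -0.1, 0.8]
grip_width: 0.53
grip_force: 20.0
```

>>> {"api": "jog_arm", "payload": {"increments": [{"tx":-11,"ty":34,"tz":0,"wx":0,"wy":0,"wz":0,"gripper":0.4},{"tx":-19.5,"ty":59.5,"tz":5,"wx":0,"wy":0,"wz":0,"gripper":0.4},{"tx":-19.5,"ty":59.5,"tz":25,"wx":0,"wy":0,"wz":0,"gripper":0.4},{"tx":-19.5,"ty":59.5,"tz":35,"wx":0,"wy":0,"wz":0,"gripper":0.4},{"tx":-19.5,"ty":59.5,"tz":35,"wx":0,"wy":0,"wz":0,"gripper":0.4}]}}

```text
time: 9.38
position: [0.6052, 0.054, 0.0341]
tool_rot: [-2.005, -2.411, 0.007]
ft_force: [-1.6, -0.1, -0.5]
grip_width: 0.53
grip_force: 20.0
```

```bash
python3 -c "
from h import *
for i in range(6): vision.get_image('top')
rel(608.7,54,20.2,10.7);print(ctrl.get_state()['position'])"
```

```text
t [-0.3, -0.0, 18.6] w [[0.002, 0.001, -0.003], [0.001, -0.002, 3.138]]
[0.60866778 0.05426871 0.03878781]
```

>>> {"api": "jog_arm", "payload": {"increments": [{"tx":0,"ty":0,"tz":7,"wx":0,"wy":0,"wz":0,"gripper":0.4},{"tx":0,"ty":0,"tz":14,"wx":0,"wy":0,"wz":0,"gripper":0.4},{"tx":0,"ty":0,"tz":18.5,"wx":0,"wy":0,"wz":0,"gripper":0.4},{"tx":0,"ty":0,"tz":18.5,"wx":0,"wy":0,"wz":0,"gripper":0.4},{"tx":0,"ty":0,"tz":18.5,"wx":0,"wy":0,"wz":0,"gripper":0.4}]}}

```text
time: 10.1
position: [0.6082, 0.0539, 0.0192]
tool_rot: [-2.009, -2.415, 0.002]
ft_force: [-1.4, -1.0, 4.0]
grip_width: 0.537
grip_force: 20.0
```

>>> {"api": "jog_arm", "payload": {"increments": [{"tx":0,"ty":0,"tz":0,"wx":0,"wy":0,"wz":0,"gripper":0.4},{"tx":0,"ty":0,"tz":0,"wx":0,"wy":0,"wz":0,"gripper":0.8},{"tx":0,"ty":0,"tz":0,"wx":0,"wy":0,"wz":0,"gripper":0.8},{"tx":0,"ty":0,"tz":0,"wx":0,"wy":0,"wz":0,"gripper":0.8},{"tx":0,"ty":0,"tz":0,"wx":0,"wy":0,"wz":0,"gripper":0.8}]}}

```text
time: 10.52
position: [0.6083, 0.0542, 0.0187]
tool_rot: [-2.009, -2.415, -0.0]
ft_force: [0.3, -0.3, -0.8]
grip_width: 0.742
grip_force: 0.0
```

```bash
python3 -c "
from h import *
rel(429,-90.2,30,10.7);print(ctrl.get_state()['position'])"
```

```text
t [-109.4, -202.6, -11.3] w [[-0.0, -0.0, -0.004], [-0.0, 0.0, 3.138]]
[0.60833654 0.05424872 0.01870737]
```

>>> {"api": "jog_arm", "payload": {"increments": [{"tx":0,"ty":0,"tz":-20,"wx":0,"wy":0,"wz":0,"gripper":0.85},{"tx":0,"ty":0,"tz":-55,"wx":0,"wy":0,"wz":0,"gripper":1},{"tx":-18,"ty":-34,"tz":-60,"wx":0,"wy":0,"wz":0,"gripper":1},{"tx":-36,"ty":-68,"tz":-60,"wx":0,"wy":0,"wz":0,"gripper":1},{"tx":-54,"ty":-102,"tz":-60,"wx":0,"wy":0,"wz":0,"gripper":1}]}}

```text
time: 10.93
position: [0.5176, -0.0175, 0.0795]
tool_rot: [2.006, 2.416, 0.002]
ft_force: [0.5, -1.1, 0.6]
grip_width: 0.982
grip_force: 0.0
```

>>> {"api": "jog_arm", "payload": {"increments": [{"tx":-18,"ty":-34,"tz":0,"wx":0,"wy":0,"wz":0,"gripper":1},{"tx":-36,"ty":-67,"tz":0,"wx":0,"wy":0,"wz":0,"gripper":1},{"tx":-55.5,"ty":-100.5,"tz":5,"wx":0,"wy":0,"wz":0,"gripper":1},{"tx":-55.5,"ty":-100.5,"tz":40,"wx":0,"wy":0,"wz":0,"gripper":1},{"tx":-55.5,"ty":-100.5,"tz":49,"wx":0,"wy":0,"wz":0,"gripper":1}]}}

```text
time: 11.35
position: [0.4262, -0.0925, 0.0284]
tool_rot: [-2.015, -2.411, 0.005]
ft_force: [-1.7, 0.5, 0.2]
grip_width: 1.003
grip_force: 0.0
```

```bash
python3 -c "
from h import *
for i in range(6): vision.get_image('top')
rel(429,-90.2,3,10.7);print(ctrl.get_state()['position'])"
```

```text
t [-0.7, -2.1, 27.8] w [[0.001, -0.001, -0.001], [-0.001, -0.002, 3.14]]
[ 0.43085207 -0.0891676   0.03079719]
```

>>> {"api": "jog_arm", "payload": {"increments": [{"tx":-0.7,"ty":-2,"tz":10,"wx":0,"wy":0,"wz":0,"gripper":1},{"tx":-0.7,"ty":-2,"tz":27.5,"wx":0,"wy":0,"wz":0,"gripper":1},{"tx":-0.7,"ty":-2,"tz":27.5,"wx":0,"wy":0,"wz":0,"gripper":0.5},{"tx":-0.7,"ty":-2,"tz":27.5,"wx":0,"wy":0,"wz":0,"gripper":0.5},{"tx":-0.7,"ty":-2,"tz":27.5,"wx":0,"wy":0,"wz":0,"gripper":0.5}]}}

```text
time: 12.07
position: [0.4274, -0.091, 0.0027]
tool_rot: [-2.008, -2.415, -0.0]
ft_force: [0.6, -0.0, 0.2]
grip_width: 0.853
grip_force: 0.0
```

>>> {"api": "jog_arm", "payload": {"increments": [{"tx":0,"ty":0,"tz":0,"wx":0,"wy":0,"wz":0,"gripper":0.5},{"tx":0,"ty":0,"tz":0,"wx":0,"wy":0,"wz":0,"gripper":0.5},{"tx":0,"ty":0,"tz":0,"wx":0,"wy":0,"wz":0,"gripper":0.5},{"tx":0,"ty":0,"tz":0,"wx":0,"wy":0,"wz":0,"gripper":0.5},{"tx":0,"ty":0,"tz":0,"wx":0,"wy":0,"wz":0,"gripper":0.5}]}}

```text
time: 12.48
position: [0.4277, -0.0915, 0.003]
tool_rot: [2.009, 2.414, 0.0]
ft_force: [-0.4, 0.4, 2.0]
grip_width: 0.663
grip_force: 20.0
```

```bash
python3 -c "
from h import *
rel(623.2,-24.3,40,10.7);print(ctrl.get_state()['position'])"
```

```text
t [30.5, 204.4, -36.9] w [[0.001, 0.0, -0.004], [0.001, -0.001, 3.138]]
[ 0.42774996 -0.09149949  0.00302375]
```

>>> {"api": "jog_arm", "payload": {"increments": [{"tx":0,"ty":0,"tz":-30,"wx":0,"wy":0,"wz":0,"gripper":0.5},{"tx":0,"ty":0,"tz":-65,"wx":0,"wy":0,"wz":0,"gripper":0.5},{"tx":5,"ty":35,"tz":-70,"wx":0,"wy":0,"wz":0,"gripper":0.5},{"tx":10,"ty":70,"tz":-70,"wx":0,"wy":0,"wz":0,"gripper":0.5},{"tx":15,"ty":105,"tz":-70,"wx":0,"wy":0,"wz":0,"gripper":0.5}]}}

```text
time: 12.9
position: [0.5298, -0.0587, 0.0746]
tool_rot: [2.009, 2.409, -0.001]
ft_force: [-0.3, 0.7, -0.3]
grip_width: 0.671
grip_force: 20.0
```

>>> {"api": "jog_arm", "payload": {"increments": [{"tx":5,"ty":35,"tz":0,"wx":0,"wy":0,"wz":0,"gripper":0.5},{"tx":10,"ty":70,"tz":0,"wx":0,"wy":0,"wz":0,"gripper":0.5},{"tx":14.5,"ty":99,"tz":5,"wx":0,"wy":0,"wz":0,"gripper":0.5},{"tx":14.5,"ty":99,"tz":25,"wx":0,"wy":0,"wz":0,"gripper":0.5},{"tx":14.5,"ty":99,"tz":33,"wx":0,"wy":0,"wz":0,"gripper":0.5}]}}

```text
time: 13.32
position: [0.6223, -0.024, 0.0371]
tool_rot: [-2.005, -2.414, 0.001]
ft_force: [-1.3, -0.4, -1.1]
grip_width: 0.67
grip_force: 20.0
```

```bash
python3 -c "
from h import *
for i in range(8): vision.get_image('top')
rel(623.3,-25.2,20.3,10.7);print(ctrl.get_state()['position'])"
```

```text
t [0.7, 0.6, 20.5] w [[0.001, 0.001, -0.004], [0.002, -0.002, 3.137]]
[ 0.6228367  -0.02593099  0.04078448]
```

>>> {"api": "jog_arm", "payload": {"increments": [{"tx":0.7,"ty":0.6,"tz":8,"wx":0,"wy":0,"wz":0,"gripper":0.5},{"tx":0.7,"ty":0.6,"tz":15,"wx":0,"wy":0,"wz":0,"gripper":0.5},{"tx":0.7,"ty":0.6,"tz":20.4,"wx":0,"wy":0,"wz":0,"gripper":0.5},{"tx":0.7,"ty":0.6,"tz":20.4,"wx":0,"wy":0,"wz":0,"gripper":0.5},{"tx":0.7,"ty":0.6,"tz":20.4,"wx":0,"wy":0,"wz":0,"gripper":0.5}]}}

```text
time: 14.13
position: [0.6228, -0.0247, 0.0191]
tool_rot: [-2.009, -2.415, 0.002]
ft_force: [-2.6, -0.8, 2.5]
grip_width: 0.67
grip_force: 20.0
```

>>> {"api": "jog_arm", "payload": {"increments": [{"tx":0,"ty":0,"tz":0,"wx":0,"wy":0,"wz":0,"gripper":0.5},{"tx":0,"ty":0,"tz":0,"wx":0,"wy":0,"wz":0,"gripper":0.9},{"tx":0,"ty":0,"tz":0,"wx":0,"wy":0,"wz":0,"gripper":0.9},{"tx":0,"ty":0,"tz":0,"wx":0,"wy":0,"wz":0,"gripper":0.9},{"tx":0,"ty":0,"tz":0,"wx":0,"wy":0,"wz":0,"gripper":0.9}]}}

```text
time: 14.55
position: [0.623, -0.0244, 0.0189]
tool_rot: [-2.009, -2.415, -0.0]
ft_force: [0.5, -0.3, 0.6]
grip_width: 0.861
grip_force: 0.0
```

```bash
python3 -c "
from h import *
rel(423,226.7,40,10.7);print(ctrl.get_state()['position'])"
```

```text
t [283.3, -150.9, -21.1] w [[-0.0, -0.0, -0.004], [-0.0, 0.0, 3.138]]
[ 0.62299139 -0.0243774   0.01885609]
```

>>> {"api": "jog_arm", "payload": {"increments": [{"tx":0,"ty":0,"tz":-20,"wx":0,"wy":0,"wz":0,"gripper":0.95},{"tx":0,"ty":0,"tz":-55,"wx":0,"wy":0,"wz":0,"gripper":1},{"tx":34,"ty":-18,"tz":-60,"wx":0,"wy":0,"wz":0,"gripper":1},{"tx":68,"ty":-36,"tz":-60,"wx":0,"wy":0,"wz":0,"gripper":1},{"tx":102,"ty":-54,"tz":-60,"wx":0,"wy":0,"wz":0,"gripper":1}]}}

```text
time: 14.97
position: [0.5514, 0.0668, 0.08]
tool_rot: [2.011, 2.412, 0.003]
ft_force: [0.4, 1.6, -1.1]
grip_width: 0.994
grip_force: 0.0
```

>>> {"api": "jog_arm", "payload": {"increments": [{"tx":35,"ty":-19,"tz":0,"wx":0,"wy":0,"wz":0,"gripper":1},{"tx":70,"ty":-38,"tz":0,"wx":0,"wy":0,"wz":0,"gripper":1},{"tx":105,"ty":-57,"tz":0,"wx":0,"wy":0,"wz":0,"gripper":1},{"tx":140,"ty":-76,"tz":0,"wx":0,"wy":0,"wz":0,"gripper":1},{"tx":172,"ty":-92,"tz":5,"wx":0,"wy":0,"wz":0,"gripper":1}]}}

```text
time: 15.38
position: [0.4283, 0.2203, 0.0749]
tool_rot: [2.007, 2.415, 0.002]
ft_force: [0.9, 1.6, 0.4]
grip_width: 0.997
grip_force: 0.0
```

>>> {"api": "jog_arm", "payload": {"increments": [{"tx":9.3,"ty":-4.9,"tz":20,"wx":0,"wy":0,"wz":0,"gripper":1},{"tx":9.3,"ty":-4.9,"tz":44,"wx":0,"wy":0,"wz":0,"gripper":1},{"tx":9.3,"ty":-4.9,"tz":44,"wx":0,"wy":0,"wz":0,"gripper":1},{"tx":9.3,"ty":-4.9,"tz":44,"wx":0,"wy":0,"wz":0,"gripper":1},{"tx":9.3,"ty":-4.9,"tz":44,"wx":0,"wy":0,"wz":0,"gripper":1}]}}

```text
time: 15.8
position: [0.4239, 0.2266, 0.0309]
tool_rot: [2.01, 2.414, 0.001]
ft_force: [-0.2, 0.2, 0.6]
grip_width: 1.001
grip_force: 0.0
```

```bash
python3 -c "
from h import *
for i in range(4): im=vision.get_image('top')
rel(423,226.7,3,10.7);print(ctrl.get_state()['position'])
cv2.imwrite('pics/d.png',cv2.resize(im['color'][130:280,110:370],None,fx=3,fy=3,interpolation=2))"
```

```text
t [0.5, -1.3, 28.2] w [[0.002, -0.0, -0.005], [-0.0, -0.003, 3.137]]
[0.42430115 0.226474   0.03116874]
```

View pics/d.png

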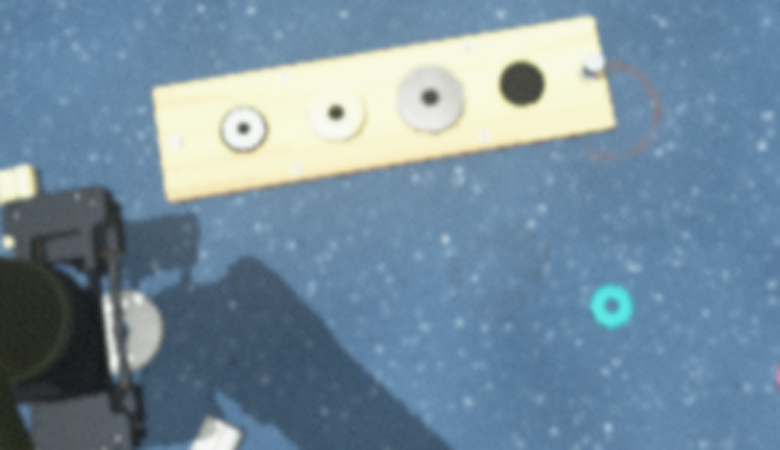

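The three wheels lie on their seats at crop (243,128), (336,112) and (430,97). The fingers straddle the 68 mm wheel.

>>> {"api": "jog_arm", "payload": {"increments": [{"tx":0.5,"ty":-1.2,"tz":5,"wx":0,"wy":0,"wz":0,"gripper":1},{"tx":0.5,"ty":-1.2,"tz":17,"wx":0,"wy":0,"wz":0,"gripper":1},{"tx":0.5,"ty":-1.2,"tz":28,"wx":0,"wy":0,"wz":0,"gripper":1},{"tx":0.5,"ty":-1.2,"tz":28,"wx":0,"wy":0,"wz":0,"gripper":1},{"tx":0.5,"ty":-1.2,"tz":28,"wx":0,"wy":0,"wz":0,"gripper":0.6}]}}

```text
time: 16.42
position: [0.4211, 0.2267, 0.0009]
tool_rot: [-2.008, -2.414, 0.002]
ft_force: [-0.6, 0.0, -0.4]
grip_width: 0.974
grip_force: 0.0
```

>>> {"api": "jog_arm", "payload": {"increments": [{"tx":0,"ty":0,"tz":0,"wx":0,"wy":0,"wz":0,"gripper":0.6},{"tx":0,"ty":0,"tz":0,"wx":0,"wy":0,"wz":0,"gripper":0.6},{"tx":0,"ty":0,"tz":0,"wx":0,"wy":0,"wz":0,"gripper":0.6},{"tx":0,"ty":0,"tz":0,"wx":0,"wy":0,"wz":0,"gripper":0.6},{"tx":0,"ty":0,"tz":0,"wx":0,"wy":0,"wz":0,"gripper":0.6}], "grip_force": 25}}

```text
time: 16.83
position: [0.4217, 0.2267, 0.002]
tool_rot: [-2.009, -2.415, 0.001]
ft_force: [-0.7, -0.2, -1.8]
grip_width: 0.765
grip_force: 25.0
```

```bash
python3 -c "
from h import *
rel(638.2,-102.7,40,10.7);print(ctrl.get_state()['position'])"
```

```text
t [-363.3, 153.0, -38.0] w [[-0.0, 0.0, -0.004], [0.0, 0.001, 3.138]]
[0.42166909 0.22671386 0.00202739]
```

>>> {"api": "jog_arm", "payload": {"increments": [{"tx":0,"ty":0,"tz":-30,"wx":0,"wy":0,"wz":0,"gripper":0.6},{"tx":0,"ty":0,"tz":-65,"wx":0,"wy":0,"wz":0,"gripper":0.6},{"tx":-33,"ty":14,"tz":-70,"wx":0,"wy":0,"wz":0,"gripper":0.6},{"tx":-66,"ty":28,"tz":-70,"wx":0,"wy":0,"wz":0,"gripper":0.6},{"tx":-99,"ty":42,"tz":-70,"wx":0,"wy":0,"wz":0,"gripper":0.6}]}}

```text
time: 17.25
position: [0.4825, 0.1363, 0.0734]
tool_rot: [2.005, 2.415, 0.002]
ft_force: [-0.2, 0.4, -1.3]
grip_width: 0.764
grip_force: 25.0
```

>>> {"api": "jog_arm", "payload": {"increments": [{"tx":-33,"ty":14,"tz":0,"wx":0,"wy":0,"wz":0,"gripper":0.6},{"tx":-66,"ty":28,"tz":0,"wx":0,"wy":0,"wz":0,"gripper":0.6},{"tx":-99,"ty":42,"tz":0,"wx":0,"wy":0,"wz":0,"gripper":0.6},{"tx":-132,"ty":56,"tz":0,"wx":0,"wy":0,"wz":0,"gripper":0.6},{"tx":-165,"ty":70,"tz":0,"wx":0,"wy":0,"wz":0,"gripper":0.6}]}}

```text
time: 17.67
position: [0.5805, -0.0142, 0.072]
tool_rot: [2.009, 2.415, -0.001]
ft_force: [1.4, -0.1, -0.0]
grip_width: 0.766
grip_force: 25.0
```

>>> {"api": "jog_arm", "payload": {"increments": [{"tx":-33,"ty":14,"tz":0,"wx":0,"wy":0,"wz":0,"gripper":0.6},{"tx":-66,"ty":28,"tz":0,"wx":0,"wy":0,"wz":0,"gripper":0.6},{"tx":-90,"ty":38,"tz":0,"wx":0,"wy":0,"wz":0,"gripper":0.6},{"tx":-99,"ty":41,"tz":8,"wx":0,"wy":0,"wz":0,"gripper":0.6},{"tx":-99,"ty":41,"tz":23,"wx":0,"wy":0,"wz":0,"gripper":0.6}]}}

```text
time: 18.08
position: [0.6404, -0.1062, 0.0497]
tool_rot: [2.013, 2.407, 0.001]
ft_force: [0.6, -0.6, -0.7]
grip_width: 0.764
grip_force: 25.0
```

```bash
python3 -c "
from h import *
for i in range(8): im=vision.get_image('top')
rel(638.2,-102.7,19.3,10.7);print(ctrl.get_state()['position'])"
```

```text
t [-1.7, -0.6, 30.7] w [[0.001, 0.0, -0.002], [0.001, -0.001, 3.14]]
[ 0.63848574 -0.1008695   0.04996207]
```

>>> {"api": "jog_arm", "payload": {"increments": [{"tx":-1.7,"ty":-0.5,"tz":12,"wx":0,"wy":0,"wz":0,"gripper":0.6},{"tx":-1.7,"ty":-0.5,"tz":24,"wx":0,"wy":0,"wz":0,"gripper":0.6},{"tx":-1.7,"ty":-0.5,"tz":30.6,"wx":0,"wy":0,"wz":0,"gripper":0.6},{"tx":-1.7,"ty":-0.5,"tz":30.6,"wx":0,"wy":0,"wz":0,"gripper":0.6},{"tx":-1.7,"ty":-0.5,"tz":30.6,"wx":0,"wy":0,"wz":0,"gripper":0.6}]}}

```text
time: 18.9
position: [0.6376, -0.1042, 0.0177]
tool_rot: [-2.009, -2.414, 0.002]
ft_force: [-0.7, -0.9, 0.2]
grip_width: 0.767
grip_force: 25.0
```

>>> {"api": "jog_arm", "payload": {"increments": [{"tx":0,"ty":0,"tz":0,"wx":0,"wy":0,"wz":0,"gripper":0.6},{"tx":0,"ty":0,"tz":0,"wx":0,"wy":0,"wz":0,"gripper":1},{"tx":0,"ty":0,"tz":0,"wx":0,"wy":0,"wz":0,"gripper":1},{"tx":0,"ty":0,"tz":0,"wx":0,"wy":0,"wz":0,"gripper":1},{"tx":0,"ty":0,"tz":0,"wx":0,"wy":0,"wz":0,"gripper":1}]}}

```text
time: 19.32
position: [0.6383, -0.1039, 0.0186]
tool_rot: [2.009, 2.415, 0.0]
ft_force: [-0.1, 0.3, -0.5]
grip_width: 0.955
grip_force: 0.0
```

>>> {"api": "jog_arm", "payload": {"increments": [{"tx":0,"ty":0,"tz":-15,"wx":0,"wy":0,"wz":0,"gripper":1},{"tx":0,"ty":0,"tz":-50,"wx":0,"wy":0,"wz":0,"gripper":1},{"tx":0,"ty":0,"tz":-90,"wx":0,"wy":0,"wz":0,"gripper":1},{"tx":0,"ty":-40,"tz":-100,"wx":0,"wy":0,"wz":0,"gripper":1},{"tx":0,"ty":-80,"tz":-100,"wx":0,"wy":0,"wz":0,"gripper":1}]}}

```text
time: 19.73
position: [0.5636, -0.1172, 0.1242]
tool_rot: [2.0, 2.412, 0.009]
ft_force: [-0.6, 0.6, -0.3]
grip_width: 1.0
grip_force: 0.0
```

>>> {"api": "jog_arm", "payload": {"increments": [{"tx":0,"ty":-40,"tz":0,"wx":0,"wy":0,"wz":0,"gripper":1},{"tx":0,"ty":-80,"tz":0,"wx":0,"wy":0,"wz":0,"gripper":1},{"tx":0,"ty":-110,"tz":0,"wx":0,"wy":0,"wz":0,"gripper":1},{"tx":0,"ty":-110,"tz":0,"wx":0,"wy":0,"wz":0,"gripper":1},{"tx":0,"ty":-110,"tz":0,"wx":0,"wy":0,"wz":0,"gripper":1}]}}

```text
time: 20.15
position: [0.4505, -0.1396, 0.1198]
tool_rot: [2.01, 2.411, -0.003]
ft_force: [0.4, 0.4, 0.4]
grip_width: 1.003
grip_force: 0.0
```

```bash
python3 - <<'E'
from h import *
for i in range(4): im=vision.get_image('top')
print(ctrl.get_state()['position'])
cv2.imwrite('pics/e.png',cv2.resize(im['color'][130:280,110:370],None,fx=3,fy=3,interpolation=2))
# hole centres (dark blob), wheel top heights
for n,(a,b),z in(('68',(523,80),.027),('60',(430,97),.025),('48',(336,112),.026),('36',(243,128),.026)):
    print(n,*blob(im,110+a/3,130+b/3,z,True,5))
E
```

```text
[ 0.4529721  -0.13793847  0.1193027 ]
68 [ 637.8 -104.2   13.1] [ 637.8 -104. ]
60 [623.  -24.7  14.8] [623.  -24.6]
48 [607.9  54.2  13.1] [608.1  54.1]
36 [593.1 131.   10.5] [593.1 131. ]
```

View pics/e.png

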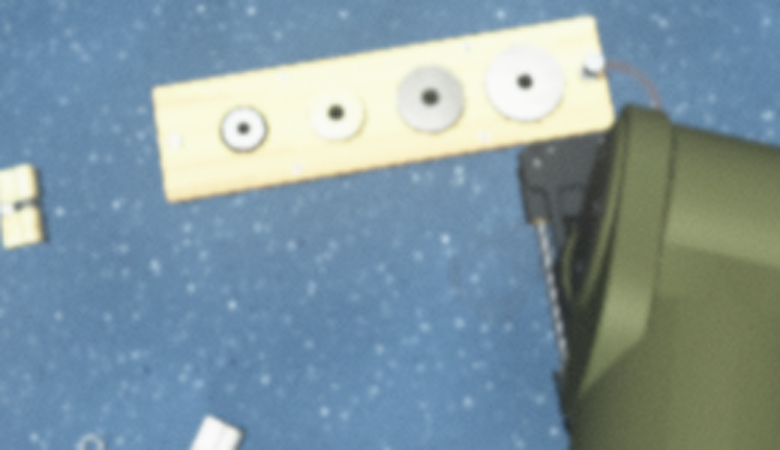

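All four wheels lie centred on their seats to within about 1.5 mm, with the holes at crop (524,81), (430,97), (336,112) and (243,128). The arm is clear of them.

```bash
python3 -c "
from bench import ctrl
print(ctrl.close_job())"
```

```text
the job is handed in; nothing more can be done
None
```

The job is handed in after about 20 s of robot time: the 68, 60, 48 and 36 mm wheels lie on the four seats in that order from the post, each centred to about 1.5 mm in the last picture, with the arm clear.

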